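# Feed a tea cake past the spring stop onto the scale

## Robot

A 6-joint arm with a two-finger parallel gripper is mounted at the origin on the work surface. World frame = base frame: x ahead of the robot, y to its left, z up, the work surface at z = 0. Lengths are in m, angles in rad, forces in N, time in s.
With the tool pointing down it reaches from about 0.375 to 0.975 m from the base axis. Payload 3.8 kg.
Tool frame: the origin (TCP) lies midway between the tips of the shut fingers; the grasp point (between the pads) lies 19 mm behind it; z points along the fingers, y is the direction in which the jaws open and shut (so a half turn about z gives the same grasp; the last joint's range is limited). The gripper opens to 85 mm and grips with 20 to 120 N. Pads are 22 mm wide; open, the fingers measure 114 mm over their backs; the gripper's body (76 mm by 85 mm) begins 54 mm behind the grasp point. The pads swing forward as they close: fully open they stand 13 mm farther back than shut.
Start: joints at [-1.378, 0.264, 1.604, -0, 1.274, -0.037], TCP at [0.154, -0.657, 0.231] pointing down, gripper open.
Joint ranges: [-2.63, 2.63], [-0.94, 2.18], [0.31, 2.57], [-1.31, 4.45], [0, 2.66], [-2.55, 2.55]. Speed limits (rad/s): [2.57, 2.57, 3.14, 3.14, 3.14, 3.14].

## Interface

Orientations are given as a rotation vector (axis times angle).
In Python, from workcell import bot gives the robot as it stands.
- The arm moves only by the tool arm_command, never from a script. Its argument "targets" is text: rows parted by semicolons, each of 7 numbers parted by spaces: the shift along the tool's x, y, z in mm, then the turn, a rotation vector about the tool's x, y, z in degrees, then the opening, from 0 (shut) to 1 (fully open). A call has 1 to 10 rows; each row is the pose to reach, as a shift and turn from the pose commanded when the call began, along the tool's axes at that moment; what a row does not reach only later rows make up. A row lasts 1/12 s, in which the tool goes at most 41.7 mm and 7.16 degrees, less where a joint would pass 70% of its speed; a pose out of reach is approached as far as the arm can. A call with a gripper value outside its range is refused whole. The fingers move at their own pace and stop on an object; "newtons" is the grip in N (left out, the last holds). Time passes only in rows, so rows that repeat a pose let the fingers close. It gives the time, the measured TCP pose, the force and the opening at its end, in the units of the state.
- bot.read_state(): the state, without advancing time (a new reading comes with each control period).
- bot.read_camera(name): name is "scene" or "top" or "wrist"; returns (picture, depth): 384x512x3 uint8, blue, green, red; 384x512 float32, m along the optical axis (not along the pixel's ray), 0 where there is no reading.
- bot.camera_params(name): a dict with "fov_y" (degrees; the focal length in pixels is half the picture's height over the tangent of half this angle, whatever the lens; pixels are square), "cx", "cy" (the principal point, pixels), "k1" (the pictures are not rectified: a ray, as slopes to the right and down, at radius r is drawn at 1 + k1 r^2 times it, then the intrinsics apply), "xyz" and "rotation" of the camera in the world; the wrist camera has in their place "T_tool_cam" (4x4, takes a point from camera to tool coordinates, whose origin is the TCP and whose axes are the flange's). Camera axes: x right, y up, looking along -z (the intrinsics and any distortion apply to the point x, -y, -z); pixel columns grow to the right and rows downward; lengths in m; the calibration is good to about 2 mm. A picture is of the moment at which its call begins: read the wrist's pose just before it. camera_params takes no time and is no camera call.
- bot.finish_job(): hands the job in, once; it reports no verdict.
The state is a dict: "time": time; "q": joint angles; "joint_vel": joint speeds; "joint_torque": joint torques, N m; "tool_pos": TCP position; "tcp_rot": TCP orientation; "wrist_force": force on the tool from outside, world axes, zero at the start; "torque": the same for the moment, N m; "width": opening from 0.0 (shut) to 1.0 (fully open).
Only numpy, scipy, OpenCV 4.12 (cv2) and the standard library are available. Lean on these libraries where they do the work, as an engineer would, in place of code of your own. Each camera call takes 0.05 s, during which the arm holds its last target.

## Task

Feed the waiting tea cake onto the scale: with a fingertip behind the cake, press the chute's steel spring plate down until its two stop teeth have sunk, and while keeping it pressed push the cake along the chute past the teeth until it rests against the end wall. Then take the hand away so that the plate springs up and the teeth lock the cake in. Push the cake only, never lift it, and leave the other things on the table where they are.

Things in the scene. Friction and masses are not known exactly. Their poses are not given: they have to be found in the camera images.
- feeder: wooden feeder fixed to the table: a straight open-topped chute, 305 long, 126 wide. Origin on the table under the chute's axis; x = feed direction, z up. Two runners (top at z = 45, inner faces 70 apart) carry the cake; side guides 106 apart rise to z = 61. Between the runners lies the spring plate (x = -147 to 36), then the flush aluminium pan of a scale. Entry end at x = -155, no wall above the plate
- spring_plate (a joint): downward travel of the steel spring plate in m: 0 up, 0.014 bottomed. It sinks straight down wherever pressed. Flat, 66 wide, top at feeder z = 43 when up (2 under the runners, clear of the cake). Its front end has two teeth that stand 10 above the runners and stop the cake; they are below the runners from 0.010 on. Spring: about 3 N at first, 9 N fully down; it comes up again when released
- teeth (a point): point midway between the two teeth of the spring plate, at the height of their tops (moves with the plate), feeder x = 31. The teeth are steel blocks at the plate's two edges, feeder x = 26 to 36, y = 28 to 34 and y = -28 to -34; a fingertip on the plate can pass between them (56 free width)
- plate_tail (a point): point on the top face of the spring plate, on the chute's axis, at feeder x = -125: near the ridged entry end, behind the waiting cake. It goes down with the plate
- cake_home (a point): where the centre of the cake's underside lies when the cake touches the end wall (within 1): on the chute's axis at feeder x = 85, z = 45; the cake's rear edge is then at x = 35 and the teeth can rise behind its flanks. The end wall's face is at x = 136, its top at z = 65; behind it is a grey scale read-out, 40 high, to x = 201
- cake: the waiting tea cake: a round disc wrapped in pale paper, diameter 100, 22 thick, about 120 g, lying flat on the runners before the teeth, with its centre at feeder x = -48 to -22 (so its rear edge is at x = -98 to -72). Origin: centre of its underside; z up. It is stopped by the teeth at feeder x = -15.
- spare_cake: a second paper-wrapped tea cake, same size as cake (diameter 100, 22 thick), lying on the table beside the feeder. Origin: centre of its underside. Bystander
- cup_near: white tea cup, diameter 60, 45 high, on the table near the feeder, robot's side. Origin: centre of its underside. Bystander
- cup_far: white tea cup, diameter 60, 45 high, on the table beyond the feeder. Origin: centre of its underside. Bystander
- scoop: wooden tea spoon, 150 long, lying on the table behind the feeder's entry end. Bystander
- tin: dark metal tea can, diameter 70, 75 high. Origin: centre of its underside. Bystander
- pitcher: glass pitcher with a handle, diameter 72, 85 high. Origin: centre of its underside. Bystander
- bowl: white bowl, diameter 100, 50 high. Origin: centre of its underside. Bystander
Not all that is in view belongs to the job. What is shaped like the cake but green or purple is not meant.

How it is judged:
By the outcome, as a careful person would: the job done as asked, in the order asked, and still so for the second after the job is handed in, with the robot touching nothing.
It also fails if it takes over 40 s, if anything falls off the work surface, if the arm or the gripper's body presses on something with over 40 N, if the wrist force passes 120 N, or if a joint passes its speed limit or range.

## Working session

There is one attempt and no reset: what is moved stays moved. The work goes in short steps, Python scripts to look and compute and a tool call to move; the robot and the scene stay as the last step left them, time stands still between calls to the robot, and variables do not carry over. Pictures are saved under pics/ and viewed, and the job is handed in when it is done.

Besides the shell and the picture viewer there is one more tool, called after "Call:" in YAML: its name, and indented under it one key for each argument. arm_command: Moves the arm, as the interface text tells. Its arguments: {"type":"object","properties":{"targets":{"type":"string"},"newtons":{"type":"number"}},"required":["targets"]}

```bash
mkdir -p pics; cat > h.py <<'E'
import numpy as np, cv2
from scipy.spatial.transform import Rotation as R
from workcell import bot
def K(p,h=384):
    return h/2/np.tan(np.radians(p['fov_y'])/2)
def camT(name,st=None):
    p=bot.camera_params(name)
    if 'T_tool_cam' in p:
        T=np.eye(4);T[:3,:3]=R.from_rotvec(st['tcp_rot']).as_matrix();T[:3,3]=st['tool_pos']
        return p,T@np.array(p['T_tool_cam'])
    T=np.eye(4);r=np.array(p['rotation'])
    T[:3,:3]=r if r.shape==(3,3) else R.from_rotvec(r).as_matrix()
    T[:3,3]=p['xyz'];return p,T
def rays(p,uv):
    f=K(p);uv=np.atleast_2d(np.float64(uv)).reshape(-1,1,2)
    M=np.array([[f,0,p['cx']],[0,f,p['cy']],[0,0,1.]])
    s=cv2.undistortPoints(uv,M,np.array([p['k1'],0,0,0.])).reshape(-1,2)
    return np.c_[s[:,0],-s[:,1],-np.ones(len(s))]
def onplane(p,T,uv,z):
    d=rays(p,uv)@T[:3,:3].T;o=T[:3,3]
    return o+d*((z-o[2])/d[:,2])[:,None]
def withdepth(p,T,uv,dep):
    return T[:3,3]+(rays(p,uv)*np.reshape(dep,(-1,1)))@T[:3,:3].T
E
python3 - <<'E'
from h import *
print(bot.read_state())
for n in ['scene','top','wrist']:
    print(n,bot.camera_params(n))
    im,d=bot.read_camera(n);cv2.imwrite(f'pics/{n}0.png',im);np.savez(f'{n}0.npz',im=im,d=d)
E
```

```text
{'time': 0.0, 'q': array([-1.37790758e+00,  2.64787360e-01,  1.60539019e+00, -6.41906860e-06,
        1.27371123e+00, -3.68674302e-02]), 'joint_vel': array([-0.00042834,  0.00078662,  0.00030136,  0.00094881,  0.00173389,
        0.0018389 ]), 'joint_torque': array([ 6.73573504e-04, -5.15110517e+01, -3.67312610e+01, -4.35618367e-04,
        1.30118037e-02,  1.66676838e-06]), 'tool_pos': array([ 0.15359939, -0.65652753,  0.22993025]), 'tcp_rot': array([-3.11861175e+00, -3.59847482e-01,  2.90476546e-04]), 'wrist_force': array([ 0.12974512, -0.2616847 ,  0.22722394]), 'torque': array([ 0.00617163, -0.02422869, -0.0330319 ]), 'width': 0.9997239560116734}
scene {'fov_y': 49.33931335635321, 'cx': 255.0450913676659, 'cy': 187.90008510304762, 'k1': -0.13524993830820572, 'xyz': array([ 1.01256819, -0.70354446,  0.79044317]), 'rotation': array([0.86202804, 0.27318909, 0.51666453])}
top {'fov_y': 45.792965299821994, 'cx': 258.5949646482585, 'cy': 193.36090684887074, 'k1': -0.04128598479627616, 'xyz': array([0.36018137, 0.01171005, 1.33576746]), 'rotation': array([ 0.12625835, -0.0966267 , -1.58599201])}
wrist {'fov_y': 65.64887465324243, 'cx': 258.2026916440491, 'cy': 191.74866633687364, 'k1': -0.04800174882293102, 'T_tool_cam': array([[-7.55931684e-05,  9.65768286e-01,  2.59406269e-01,
         6.54620510e-02],
       [ 9.99999951e-01, -5.81250022e-06,  3.13048306e-04,
        -4.63107884e-04],
       [ 3.03839925e-04,  2.59406280e-01, -9.65768238e-01,
        -1.44115822e-01],
       [ 0.00000000e+00,  0.00000000e+00,  0.00000000e+00,
         1.00000000e+00]])}
```

View pics/scene0.png

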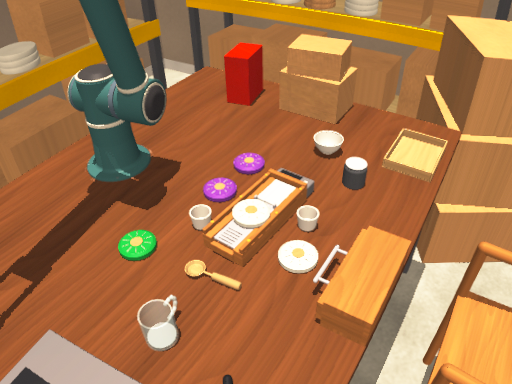

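View pics/top0.png

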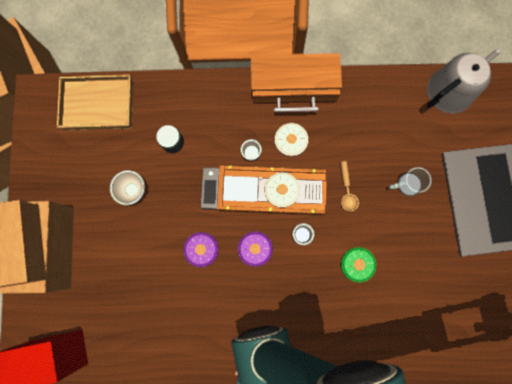

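View pics/wrist0.png

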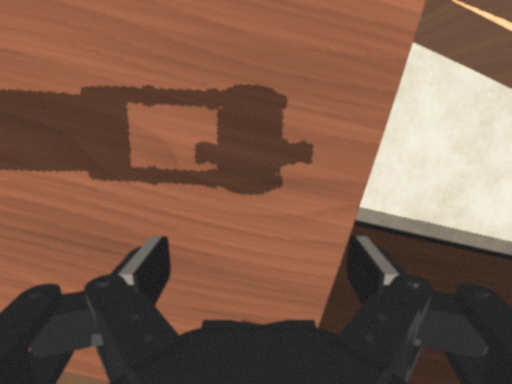

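Scene candidates in the top view: the pale disc in the chute at (282,190), the pale disc on the table at (291,139) (the spare), purple discs at (201,250) and (255,249), and a green disc at (359,264). By the description I choose (282,190). Next is a close crop.

```bash
python3 - <<'E'
from h import *
im=np.load('top0.npz')['im']; c=im[120:250,190:350]
cv2.imwrite('pics/crop0.png',cv2.resize(c,None,fx=5,fy=4.6,interpolation=cv2.INTER_CUBIC)[:600,:800])
im=np.load('scene0.npz')['im']; c=im[155:275,180:340]
cv2.imwrite('pics/crop1.png',cv2.resize(c,None,fx=5,fy=5,interpolation=cv2.INTER_CUBIC))
E
```

```text
(no output)
```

View pics/crop0.png

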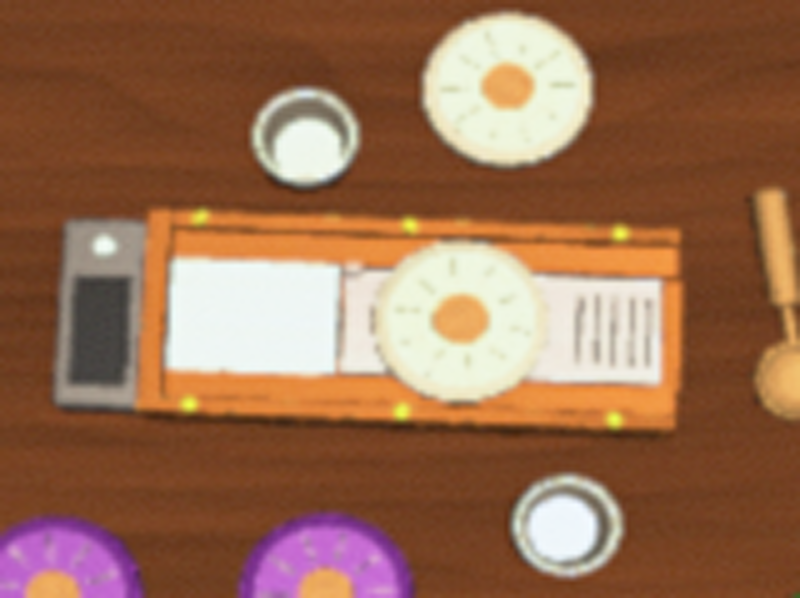

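View pics/crop1.png

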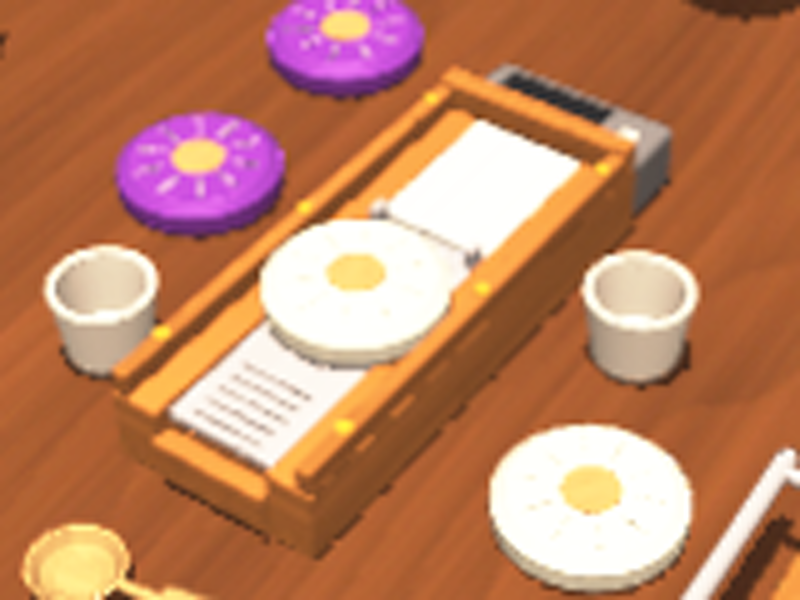

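The close crop confirms it. The disc at (282,190) is pale, sits in the chute on the plate with its ridges behind it, and is nearer the entry end than the teeth. Now I'll measure the feeder frame.

```bash
cat >> h.py <<'E'
def crop2(px): px=np.float64(px); return np.c_[(px[:,0]+.5)/5+190-.5,(px[:,1]+.5)/4.6+120-.5]
E
python3 - <<'E'
from h import *
p,T=camT('top'); z=np.load('top0.npz')
pins=onplane(p,T,crop2([(201,217),(189,404),(409,226),(402,411),(620,233),(614,420)]),.061)
print('pins',pins.round(4)); mid=(pins[::2]+pins[1::2])/2; print(mid.round(4), np.linalg.norm(pins[::2]-pins[1::2],axis=1))
c=onplane(p,T,crop2([(172,260),(165,370),(662,280),(660,383)]),.044); print('pan/plate corners',c.round(4), np.linalg.norm(c[0]-c[1]),np.linalg.norm(c[2]-c[3]))
A=(c[0]+c[1])/2;B=(c[2]+c[3])/2;print('len(283?)',np.linalg.norm(A-B),'az',np.degrees(np.arctan2(*(A-B)[1::-1])))
d=mid[0]-mid[2];print('az pins',np.degrees(np.arctan2(d[1],d[0])))
# cake mask
im=z['im'];g=im.astype(int)
def cake(im,p,T,box,zt=.067):
    x0,y0,x1,y1=box; s=im[y0:y1,x0:x1]
    hsv=cv2.cvtColor(s,cv2.COLOR_BGR2HSV); m=((hsv[...,2]>185)&(hsv[...,0]>14)&(hsv[...,0]<50)&(hsv[...,1]>15)).astype(np.uint8)
    cs,_=cv2.findContours(m,0,1); k=max(cs,key=cv2.contourArea); (u,v),r=cv2.minEnclosingCircle(k); h=cv2.convexHull(k).reshape(-1,2)
    P=onplane(p,T,h+[x0,y0],zt); (cx,cy),rr=cv2.minEnclosingCircle(P[:,:2].astype(np.float32)); return (u+x0,v+y0),r,(cx,cy,rr)
print(cake(im,p,T,(258,165,305,214)))
E
```

```text
pins [[ 0.6205  0.1153  0.061 ]
 [ 0.5037  0.123   0.061 ]
 [ 0.6123 -0.0035  0.061 ]
 [ 0.4971  0.0028  0.061 ]
 [ 0.6055 -0.1236  0.061 ]
 [ 0.4893 -0.1163  0.061 ]]
[[ 5.621e-01  1.192e-01  6.100e-02]
 [ 5.547e-01 -3.000e-04  6.100e-02]
 [ 5.474e-01 -1.199e-01  6.100e-02]] [0.11710076 0.11543588 0.11643875]
pan/plate corners [[ 0.5968  0.1337  0.044 ]
 [ 0.5272  0.1382  0.044 ]
 [ 0.5784 -0.1485  0.044 ]
 [ 0.5136 -0.145   0.044 ]] 0.06976738235533338 0.06490600094355516
len(283?) 0.28313922460921404 az 86.75725056160036
az pins 86.47947283102467
((281.0, 190.5), 24.88483428955078, (0.5481985807418823, -0.029350383207201958, 0.07045233249664307))
```

Feeder axis azimuth is about 86.6° and the origin about (0.5547, 0.000). The plate and pan length measures 283 mm, which matches, and the guide pins agree. Next, the first move.

```bash
cat >> h.py <<'E'
O=np.array([.5547,0,0]); AZ=np.radians(86.6)
def fw(x,y,z): # feeder mm->world m
    c,s=np.cos(AZ),np.sin(AZ); return O+np.array([c*x-s*y,s*x+c*y,z])/1000
def tofeed(P):
    d=(np.atleast_2d(P)-O)*1000;c,s=np.cos(AZ),np.sin(AZ); return np.c_[c*d[:,0]+s*d[:,1],-s*d[:,0]+c*d[:,1],d[:,2]]
def goal(pos):
    st=bot.read_state();R0=R.from_rotvec(st['tcp_rot']).as_matrix()
    c,s=np.cos(AZ),np.sin(AZ); G=np.array([[c,s,0],[s,-c,0],[0,0,-1.]])
    return R0.T@(pos-st['tool_pos'])*1000, np.degrees(R.from_matrix(R0.T@G).as_rotvec())
E
python3 - <<'E'
from h import *
print(goal(fw(-125,0,200)))
E
```

```text
(array([ 504.47879403, -428.19652359,   31.00648473]), array([-8.76999905e-02, -6.81534487e-02, -7.34324107e+01]))
```

Call:
arm_command:
  targets: "15 -13 0 0 0 -3 0; 45 -38 3 0 0 -8 0; 75 -64 5 0 0 -14 0; 105 -89 7 0 0 -20 0; 135 -115 9 0 0 -26 0; 165 -140 11 0 0 -32 0; 195 -166 13 0 0 -38 0; 225 -191 15 0 0 -44 0; 245 -208 17 0 0 -48 0; 252 -214 17 0 0 -50 0"
  newtons: 40

```text
time: 0.98
tool_pos: [0.3518, -0.3879, 0.2135]
tcp_rot: [-2.669, -1.653, -0.002]
wrist_force: [-0.4, -0.4, -0.3]
width: -0.001
```

```bash
python3 - <<'E'
from h import *
print(goal(fw(-125,0,200)))
E
```

```text
(array([322.64090557,  57.66890282,  14.07093417]), array([ -0.04156577,  -0.12528985, -23.07922934]))
```

Call:
arm_command:
  targets: "15 3 0 0 0 -1 0; 50 9 2 0 0 -4 0; 85 15 4 0 0 -7 0; 120 21 6 0 0 -10 0; 155 28 8 0 0 -13 0; 190 34 9 0 0 -16 0; 225 40 10 0 0 -19 0; 260 46 12 0 0 -22 0; 295 53 13 0 0 -23 0; 321 58 14 0 0 -23 0"

```text
time: 1.82
tool_pos: [0.5483, -0.1296, 0.2001]
tcp_rot: [2.293, 2.147, 0.001]
wrist_force: [-0.1, -0.2, 0.2]
width: -0.001
```

```bash
python3 - <<'E'
from h import *
st=bot.read_state();im,d=bot.read_camera('wrist');cv2.imwrite('pics/w1.png',im);np.savez('w1.npz',im=im,d=d,**st)
st=bot.read_state()
print(goal(fw(-125,0,200)),st['tool_pos'],st['wrist_force'],st['time'])
E
```

```text
(array([ 1.66527338, -3.46513013,  0.00723214]), array([ 0.13278348, -0.16766332, -0.32554802])) [ 0.55063628 -0.12666691  0.20001035] [3.25500074 1.06135138 0.84933559] 1.8667
```

View pics/w1.png

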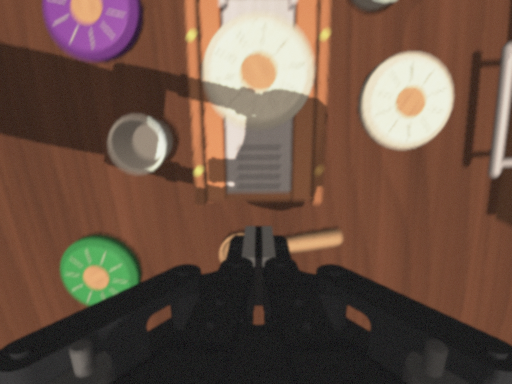

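Slight motion blur, since the arm was still settling. The plate runs from column 226 to 293 with its entry end at row 193, and the cake is at (259,72). I'll retake it settled.

```bash
python3 - <<'E'
from h import *
st=bot.read_state();im,d=bot.read_camera('wrist');np.savez('w1.npz',im=im,d=d,**st)
print(st['time'],st['tool_pos'],st['joint_vel'].round(3), goal(fw(-125,0,200)))
c=im[0:230,160:360];cv2.imwrite('pics/w2.png',cv2.resize(c,None,fx=2.6,fy=2.6,interpolation=cv2.INTER_CUBIC))
E
```

```text
1.8667 [ 0.55063628 -0.12666691  0.20001035] [-0.057 -0.028  0.029 -0.042  0.026 -0.097] (array([ 3.91730197, -1.92707302, -0.0472378 ]), array([ 0.02585022, -0.04721399, -0.23831667]))
```

View pics/w2.png

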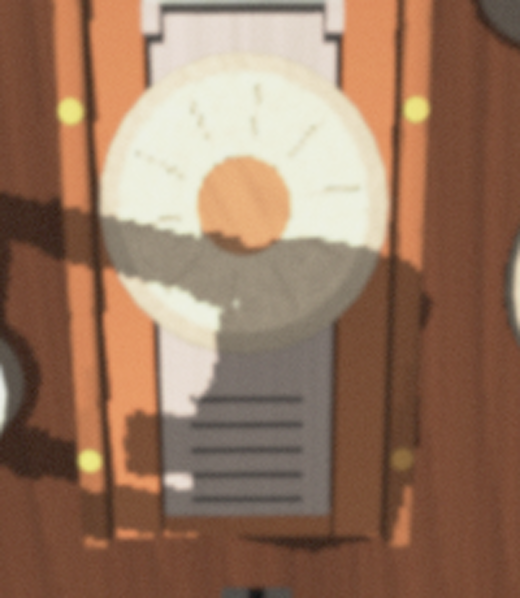

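```bash
python3 - <<'E'
from h import *
w=np.load('w1.npz');p,T=camT('wrist',w)
f=lambda px:(np.float64(px)+.5)/2.6-.5+[160,0]
def sh(n,px,z): print(n,tofeed(onplane(p,T,f(px),z)).round(1).tolist())
sh('pins',[(70,111),(417,110),(89,461),(402,461)],.061)
sh('plate end corners',[(164,516),(330,516)],.043)
sh('plate edges',[(160,330),(333,330)],.043)
sh('teeth L/R inner',[(163,10),(325,10)],.05)
sh('cake l r t b',[(101,205),(389,205),(245,52),(245,351)],.067)
sh('cake center',[(244,205)],.067)
sh('cake rear bottom',[(245,351)],.045)
im=w['im'];print('depth z at px',[ (uv,tofeed(withdepth(p,T,[uv],w['d'][uv[1],uv[0]])).round(1).tolist()) for uv in [(245,150),(255,40),(270,180),(255,120)]])
E
```

```text
pins [[0.2, 58.7, 61.0], [-0.2, -58.8, 61.0], [-121.0, 59.0, 61.0], [-121.8, -58.3, 61.0]]
plate end corners [[-147.8, 33.8, 43.0], [-148.3, -33.4, 43.0]]
plate edges [[-74.0, 32.8, 43.0], [-74.4, -33.3, 43.0]]
teeth L/R inner [[34.6, 27.4, 50.0], [34.3, -28.2, 50.0]]
cake l r t b [[-31.0, 48.5, 67.0], [-31.6, -49.2, 67.0], [16.3, -0.8, 67.0], [-80.4, 0.1, 67.0]]
cake center [[-31.5, 0.0, 67.0]]
cake rear bottom [[-82.0, 0.4, 45.0]]
depth z at px [((245, 150), [[-97.1, 9.5, 45.1]]), ((255, 40), [[-0.1, -1.5, 67.9]]), ((270, 180), [[-128.4, -15.8, 43.5]]), ((255, 120), [[-67.2, -1.0, 68.2]])]
```

The wrist view agrees with the frame to within about 1 mm. The cake centre is at feeder x ≈ -31.5 and its rear edge at ≈ -82. I'll descend at x ≈ -122.

Call:
arm_command:
  targets: "2 -2 15 0 0 0 0; 4 -2 45 0 0 0 0; 5 -2 75 0 0 0 0; 6 -2 105 0 0 0 0; 6 -2 125 0 0 0 0; 6 -2 138 0 0 0 0; 6 -2 142 0 0 0 0; 6 -2 142 0 0 0 0; 6 -2 142 0 0 0 0"

```text
time: 2.67
tool_pos: [0.5463, -0.1259, 0.0594]
tcp_rot: [2.294, 2.144, 0.001]
wrist_force: [0.6, -1.0, -0.3]
width: 0.006
```

```bash
cat > st.py <<'E'
from h import *
st=bot.read_state()
print(st['time'],tofeed(st['tool_pos']).round(2),st['wrist_force'].round(2),st['torque'].round(2),goal(fw(-122,0,30)))
E
python3 st.py
```

```text
2.6667 [[-126.18    0.93   59.37]] [ 0.58 -0.96 -0.27] [ 0.   -0.01  0.01] (array([ 4.20273944,  0.85040282, 29.36733913]), array([ 0.09161355,  0.02902604, -0.46788464]))
```

Call:
arm_command:
  targets: "1 1 4 0 0 0 0; 2 1 8 0 0 0 0; 3 1 12 0 0 0 0; 4 1 16 0 0 0 0; 4 1 18 0 0 0 0; 4 1 20 0 0 0 0; 4 1 20 0 0 0 0; 4 1 20 0 0 0 0"

```text
time: 3.33
tool_pos: [0.5472, -0.1211, 0.0388]
tcp_rot: [2.294, 2.146, 0.001]
wrist_force: [0.3, 0.0, 4.9]
width: -0.0
```

```bash
python3 st.py
```

```text
3.3333 [[-121.34    0.31   38.78]] [0.27 0.01 4.87] [0.18 0.05 0.02] (array([-0.65583772,  0.31293711,  8.77874122]), array([ 0.04465165, -0.00465848, -0.43305625]))
```

Force and position agree: 4.9 N at about 4.3 mm of travel. Pressing further.

Call:
arm_command:
  targets: "0 0 3 0 0 0 0; 0 0 6 0 0 0 0; 0 0 8 0 0 0 0; 0 0 9.5 0 0 0 0; 0 0 9.5 0 0 0 0; 0 0 9.5 0 0 0 0"

```text
time: 3.83
tool_pos: [0.5473, -0.1211, 0.0298]
tcp_rot: [2.294, 2.145, 0.001]
wrist_force: [-1.7, 1.3, 7.8]
width: 0.001
```

```bash
python3 st.py
```

```text
3.8333 [[-121.37    0.23   29.77]] [-1.68  1.3   7.77] [ 0.21  0.21 -0.06] (array([-0.62386677,  0.23790326, -0.2263675 ]), array([ 0.05071748, -0.00634796, -0.43866303]))
```

```bash
python3 - <<'E'
from h import *
print(goal(fw(-50,0,29.5)),goal(fw(24,0,29.5)))
im,d=bot.read_camera('scene');cv2.imwrite('pics/s2.png',cv2.resize(im[155:275,180:340],None,fx=5,fy=5,interpolation=cv2.INTER_CUBIC))
E
```

```text
(array([71.37396552, -0.31377741,  0.28136533]), array([ 0.05071748, -0.00634796, -0.43866303])) (array([145.37179629,  -0.88032787,   0.28931317]), array([ 0.05071748, -0.00634796, -0.43866303]))
```

View pics/s2.png

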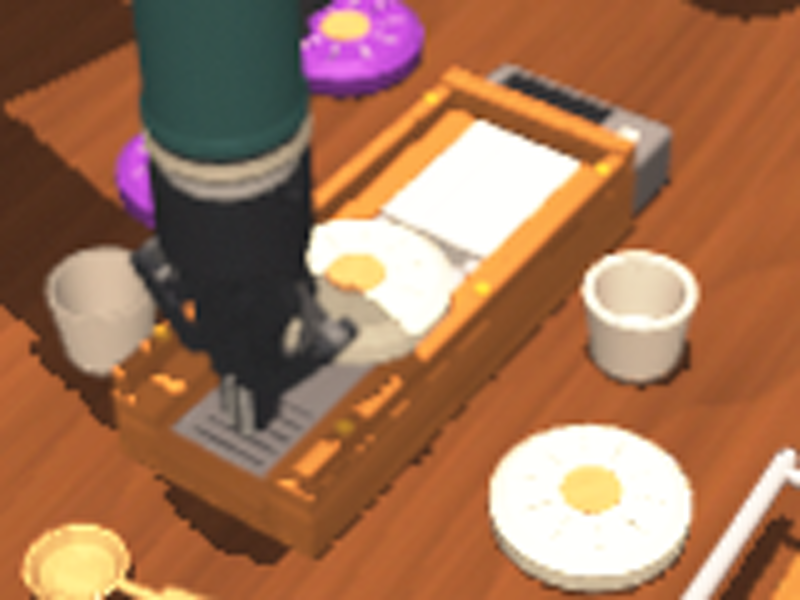

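The teeth that stood at crop (380,210) and (475,258) have sunk, and the cake is unmoved. Start pushing.

Call:
arm_command:
  targets: "4 0 0.5 0 0 0 0; 10 0 0.5 0 0 0 0; 16 0 0.5 0 0 0 0; 22 0 0.5 0 0 0 0; 27 0 0.5 0 0 0 0; 32 0 0.5 0 0 0 0; 37 0 0.5 0 0 0 0; 42 0 0.5 0 0 0 0; 47 0 0.5 0 0 0 0; 52 0 0.5 0 0 0 0"

```text
time: 4.72
tool_pos: [0.5521, -0.0712, 0.0301]
tcp_rot: [2.29, 2.143, 0.001]
wrist_force: [-1.0, -6.5, 8.8]
width: -0.003
```

```bash
python3 st.py
```

```text
4.7167 [[-71.27  -1.65  30.09]] [-0.97 -6.48  8.75] [-1.11  0.08 -0.04] (array([-50.73740055,  -1.3136019 ,   0.25319435]), array([ 0.22967842,  0.18736813, -0.38199144]))
```

```bash
python3 - <<'E'
from h import *
im,d=bot.read_camera('scene');a=cv2.resize(im[155:275,180:340],None,fx=4,fy=4,interpolation=cv2.INTER_CUBIC)
cv2.imwrite('pics/s3.png',a)
E
python3 st.py
```

```text
4.7667 [[-70.45  -1.65  30.09]] [-0.87 -4.64  7.4 ] [-0.8  -0.02 -0.03] (array([-51.55831296,  -1.30675961,   0.21975972]), array([ 0.23215924,  0.14823211, -0.38133234]))
```

View pics/s3.png

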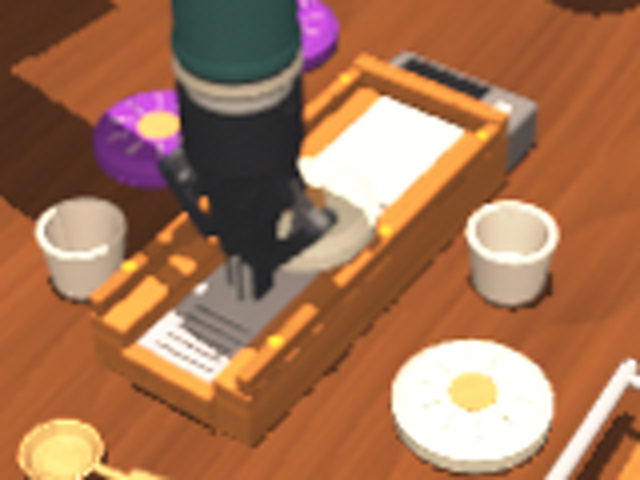

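The cake is moving ahead of the finger and is flat on the runners. There is a small sideways drift of 1.6 mm to correct. Continue.

Call:
arm_command:
  targets: "5 0 0.3 0 0 0 0; 10 -0.5 0.3 0 0 0 0; 15 -0.5 0.3 0 0 0 0; 20 -1 0.3 0 0 0 0; 25 -1 0.3 0 0 0 0; 30 -1.5 0.3 0 0 0 0; 35 -1.5 0.3 0 0 0 0; 40 -2 0.3 0 0 0 0; 45 -2 0.3 0 0 0 0; 50 -2 0.3 0 0 0 0"

```text
time: 5.6
tool_pos: [0.5539, -0.0213, 0.03]
tcp_rot: [2.289, 2.143, 0.002]
wrist_force: [1.2, -7.6, 8.0]
width: -0.002
```

```bash
python3 st.py
```

```text
5.6 [[-21.29  -0.51  29.97]] [ 1.19 -7.64  8.02] [-1.28 -0.01 -0.01] (array([-100.71166404,    0.15431788,    0.28991569]), array([ 0.28200417,  0.18380414, -0.37793588]))
```

Call:
arm_command:
  targets: "5 0 0.3 0 0 0 0; 10 0 0.3 0 0 0 0; 15 -0.5 0.3 0 0 0 0; 20 -0.5 0.3 0 0 0 0; 25 -0.5 0.3 0 0 0 0; 29 -0.5 0.3 0 0 0 0; 33 -0.5 0.3 0 0 0 0; 36 -0.5 0.3 0 0 0 0; 37 -0.5 0.3 0 0 0 0; 37 -0.5 0.3 0 0 0 0"

```text
time: 6.43
tool_pos: [0.5558, 0.0161, 0.0296]
tcp_rot: [2.29, 2.144, 0.002]
wrist_force: [0.2, -5.4, 9.4]
width: 0.001
```

```bash
python3 - <<'E'
from h import *
im,d=bot.read_camera('scene');a=cv2.resize(im[155:275,180:340],None,fx=5,fy=5,interpolation=cv2.INTER_CUBIC)
cv2.imwrite('pics/s4.png',a)
st=bot.read_state();im,d=bot.read_camera('wrist');np.savez('w4.npz',im=im,d=d,**st);cv2.imwrite('pics/w4.png',im)
E
python3 st.py
```

```text
6.5333 [[16.09 -0.13 29.6 ]] [ 0.33 -6.81  8.19] [-0.99 -0.15  0.02] (array([-1.38089364e+02,  7.79406769e-01, -7.30625177e-02]), array([ 0.25978915,  0.13418625, -0.37696877]))
```

View pics/s4.png

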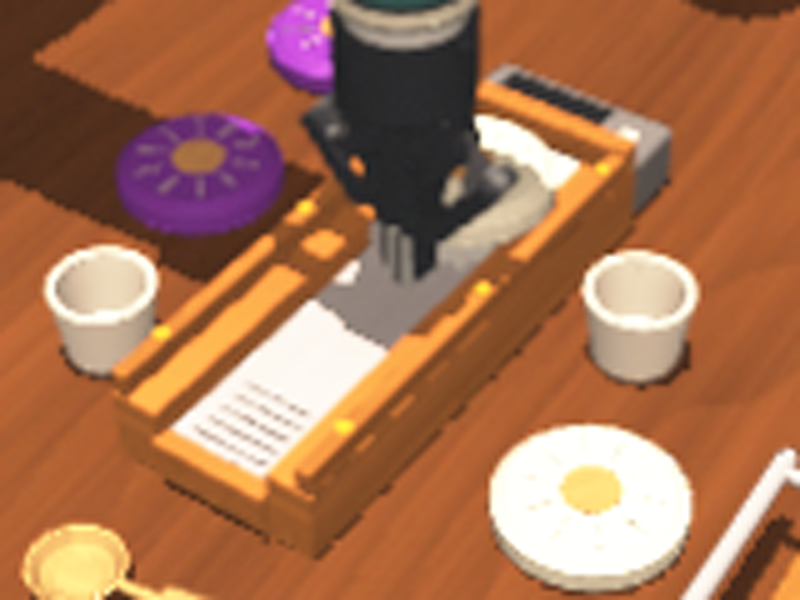

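View pics/w4.png

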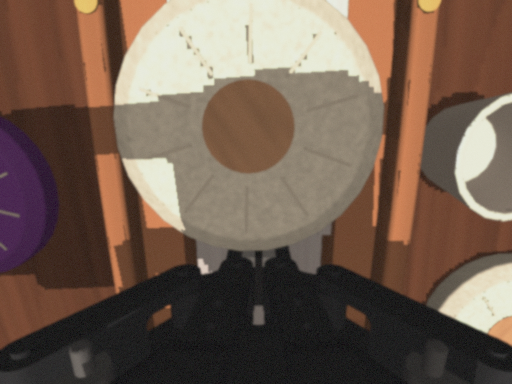

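The cake is in front of the finger at wrist (248,127), its rear edge touching it. Now a gentle approach to the wall.

Call:
arm_command:
  targets: "2 0 0.3 0 0 0 0; 4 0 0.3 0 0 0 0; 5.5 0 0.3 0 0 0 0; 7 0 0.3 0 0 0 0; 8 0 0.3 0 0 0 0; 8 0 0.3 0 0 0 0"

```text
time: 7.03
tool_pos: [0.5562, 0.0238, 0.0293]
tcp_rot: [2.29, 2.144, 0.001]
wrist_force: [0.0, -7.6, 9.5]
width: 0.003
```

```bash
python3 st.py
```

```text
7.0333 [[23.82 -0.05 29.31]] [ 0.03 -7.61  9.48] [-1.21  0.    0.03] (array([-145.81557708,    0.89404191,   -0.28311902]), array([ 0.2391042 ,  0.15923288, -0.37189264]))
```

Call:
arm_command:
  targets: "0.7 0 0 0 0 0 0; 1.5 0 0 0 0 0 0; 1.5 0 0 0 0 0 0"

```text
time: 7.28
tool_pos: [0.5563, 0.0252, 0.0293]
tcp_rot: [2.29, 2.144, 0.001]
wrist_force: [0.8, -7.3, 10.3]
width: 0.001
```

```bash
python3 st.py; python3 - <<'E'
from h import *
im,d=bot.read_camera('top');cv2.imwrite('pics/t5.png',cv2.resize(im[120:250,190:350],None,fx=5,fy=4.6,interpolation=cv2.INTER_CUBIC))
E
```

```text
7.2833 [[25.23 -0.07 29.31]] [ 0.75 -7.3  10.28] [-1.25 -0.02 -0.  ] (array([-147.22910749,    0.89594942,   -0.27178203]), array([ 0.23957412,  0.1631743 , -0.37477824]))
```

View pics/t5.png

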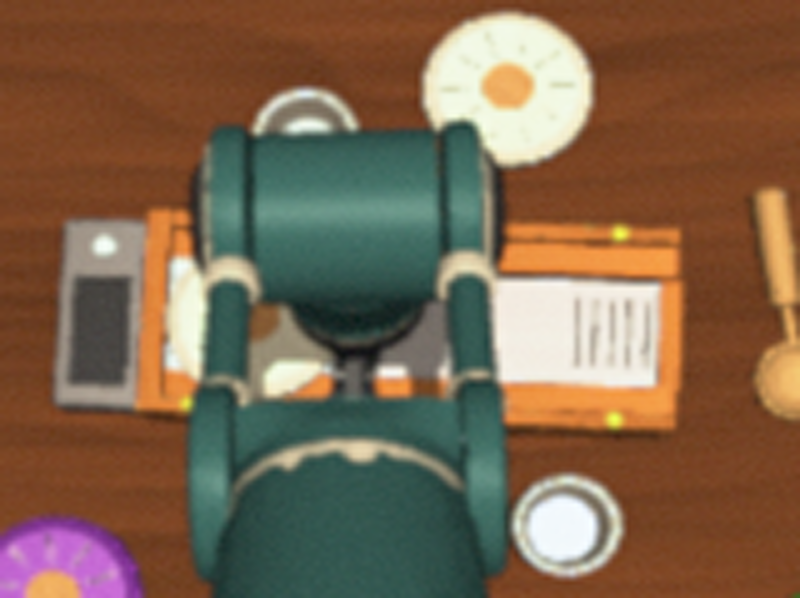

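```bash
python3 - <<'E'
from h import *
st=bot.read_state();im,d=bot.read_camera('wrist');np.savez('w5.npz',im=im,d=d,**st);cv2.imwrite('pics/w5.png',cv2.resize(im,None,fx=1.5,fy=1.5,interpolation=cv2.INTER_CUBIC))
im,d=bot.read_camera('scene');cv2.imwrite('pics/s5.png',cv2.resize(im[155:245,240:330],None,fx=6.6,fy=6.6,interpolation=cv2.INTER_CUBIC))
E
```

```text
(no output)
```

View pics/w5.png

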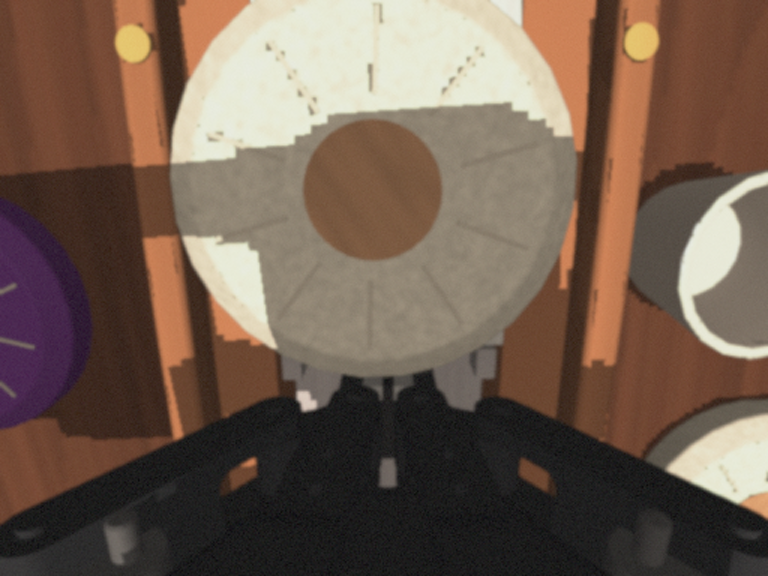

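View pics/s5.png

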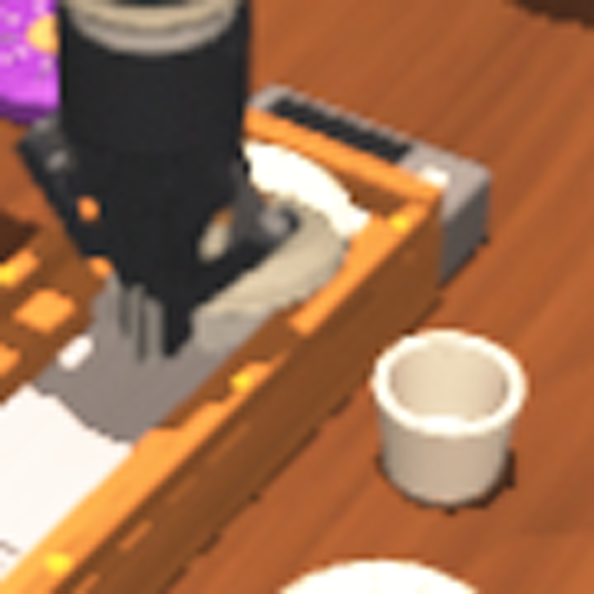

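```bash
python3 - <<'E'
from h import *
w=np.load('w5.npz');p,T=camT('wrist',w)
f=lambda px:(np.float64(px)+.5)/1.5-.5
def sh(n,px,z): print(n,tofeed(onplane(p,T,f(px),z)).round(1).tolist())
sh('pins',[(133,43),(641,41)],.061)
sh('cake l r',[(171,185),(575,180)],.067)
sh('disc centre',[(373,190)],.067)
sh('rear bottom',[(375,378)],.045)
sh('rear top',[(375,362)],.067)
sh('teeth',[(290,350),(487,350)],.041)
E
```

```text
pins [[120.6, 58.9, 61.0], [120.4, -59.6, 61.0]]
cake l r [[88.2, 50.7, 67.0], [88.6, -44.1, 67.0]]
disc centre [[86.4, 3.3, 67.0]]
rear bottom [[27.3, 4.1, 45.0]]
rear top [[42.9, 3.4, 67.0]]
teeth [[35.4, 31.3, 41.0], [34.8, -31.8, 41.0]]
```

Call:
arm_command:
  targets: "0.5 0 0 0 0 0 0; 1 0 0 0 0 0 0; 1 0 0 0 0 0 0"

```text
time: 7.68
tool_pos: [0.5563, 0.0256, 0.0293]
tcp_rot: [2.289, 2.144, 0.0]
wrist_force: [0.1, -10.1, 9.7]
width: -0.003
```

```bash
python3 st.py
```

```text
7.6833 [[25.63 -0.09 29.3 ]] [  0.14 -10.08   9.75] [-1.58  0.02 -0.03] (array([-1.47624907e+02,  8.23560027e-01, -1.40266051e-01]), array([ 0.23692911,  0.21659829, -0.35425349]))
```

Call:
arm_command:
  targets: "0.5 0 0 0 0 0 0; 1 0 0 0 0 0 0; 1 0 0 0 0 0 0"

```text
time: 7.93
tool_pos: [0.5563, 0.0256, 0.0293]
tcp_rot: [2.288, 2.144, -0.002]
wrist_force: [-0.0, -12.9, 9.0]
width: -0.003
```

```bash
python3 st.py
```

```text
7.9333 [[25.69 -0.09 29.32]] [ -0.05 -12.87   9.01] [-2.04  0.09 -0.03] (array([-1.47692013e+02,  7.64148377e-01,  9.35881495e-02]), array([ 0.23106452,  0.29838796, -0.33097841]))
```

Hard stop: the force rises to 12.9 N with no motion, and the finger front is at about x = 36.7, so the cake is at the end wall. I'll back off while still pressing, then lift.

Call:
arm_command:
  targets: "-2 0 0 0 0 0 0; -5 0 0 0 0 0 0; -9 0 0 0 0 0 0; -13 0 0 0 0 0 0; -15 0 0 0 0 0 0; -15 0 0 0 0 0 0"

```text
time: 8.43
tool_pos: [0.5553, 0.0151, 0.0292]
tcp_rot: [2.295, 2.144, 0.007]
wrist_force: [1.1, 4.5, 9.0]
width: -0.001
```

```bash
python3 st.py;python3 - <<'E'
from h import *
st=bot.read_state();im,d=bot.read_camera('wrist');np.savez('w6.npz',im=im,d=d,**st);cv2.imwrite('pics/w6.png',cv2.resize(im,None,fx=1.5,fy=1.5,interpolation=cv2.INTER_CUBIC))
E
```

```text
8.4333 [[15.12  0.26 29.19]] [1.08 4.53 9.03] [ 0.74 -0.07 -0.01] (array([-137.10964201,    1.44568874,   -1.1068737 ]), array([ 0.22687986, -0.1237846 , -0.4941579 ]))
```

View pics/w6.png

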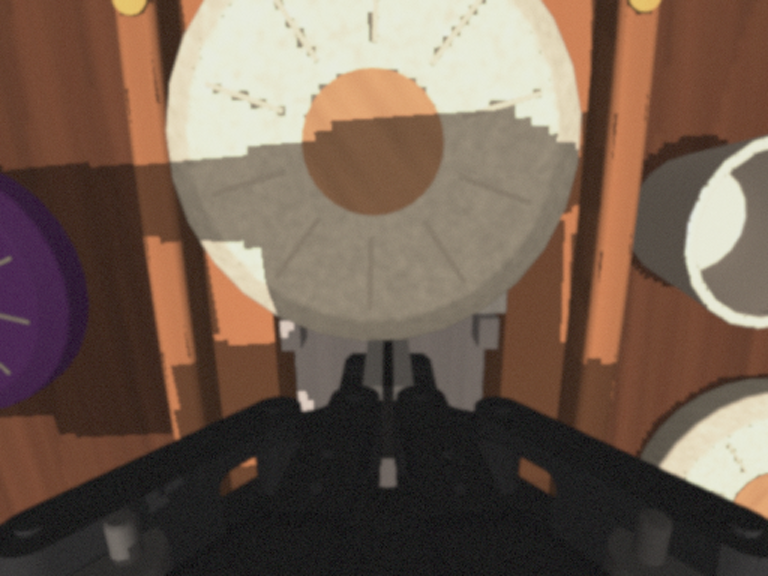

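The cake stayed when the finger backed away. Both teeth, at (290,333) and (487,330), lie clear behind its flanks. Lift.

Call:
arm_command:
  targets: "-1 0 -3 0 0 0 0; -2 0 -8 0 0 0 0; -3 0 -14 0 0 0 0; -4 0 -22 0 0 0 0; -5 0 -35 0 0 0 0; -6 0 -60 0 0 0 0; -10 0 -90 0 0 0 0; -15 0 -120 0 0 0 0; -20 0 -145 0 0 0 0; -22 0 -155 0 0 0 0"

```text
time: 9.32
tool_pos: [0.5536, -0.0087, 0.1871]
tcp_rot: [2.292, 2.142, 0.006]
wrist_force: [0.8, -0.2, -0.3]
width: -0.0
```

```bash
python3 st.py;python3 - <<'E'
from h import *
import time
bot.read_camera('top');bot.read_camera('top')
st=bot.read_state();im,d=bot.read_camera('wrist');np.savez('w7.npz',im=im,d=d,**st);cv2.imwrite('pics/w7.png',cv2.resize(im,None,fx=1.5,fy=1.5,interpolation=cv2.INTER_CUBIC))
im,d=bot.read_camera('scene');cv2.imwrite('pics/s7.png',cv2.resize(im[155:275,180:340],None,fx=5,fy=5,interpolation=cv2.INTER_CUBIC))
E
```

```text
9.3167 [[ -8.76   0.57 187.06]] [ 0.82 -0.16 -0.26] [ 0.01 -0.03 -0.03] (array([-113.13476496,    0.54732538,  157.13573908]), array([ 0.33943884,  0.03523776, -0.46073529]))
```

View pics/w7.png

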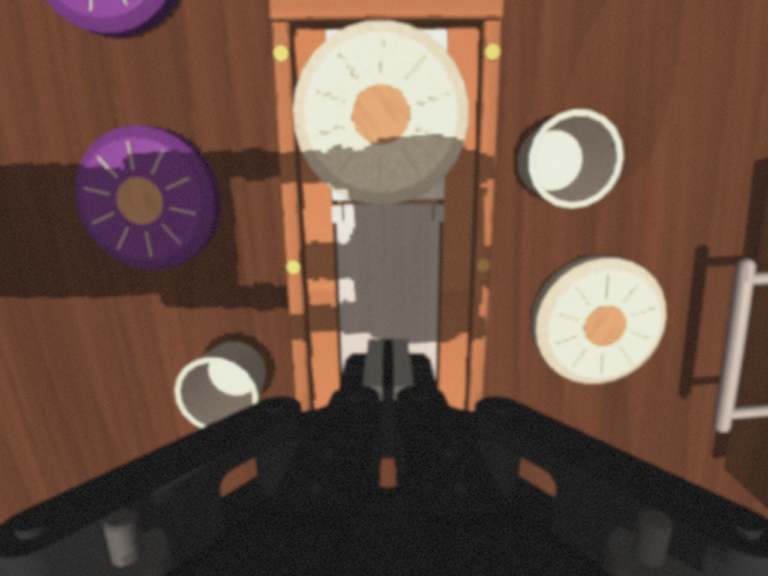

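View pics/s7.png

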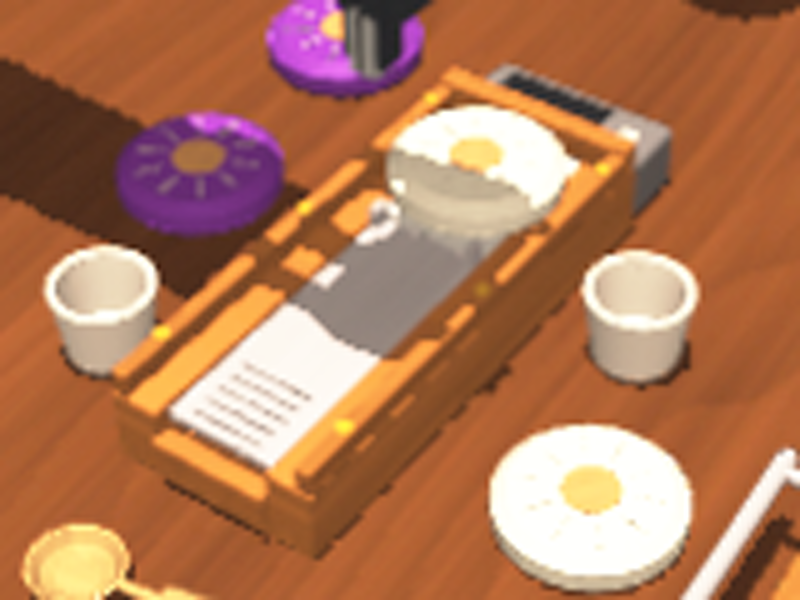

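```bash
python3 - <<'E'
from h import *
w=np.load('w7.npz');p,T=camT('wrist',w)
f=lambda px:(np.float64(px)+.5)/1.5-.5
def sh(n,px,z): print(n,tofeed(onplane(p,T,f(px),z)).round(1).tolist())
sh('pins',[(281,53),(492,52),(293,267),(483,266)],.061)
sh('cake l r f b',[(293,112),(468,112),(380,20),(380,203)],.062)
sh('disc',[(381,114)],.067)
sh('wall top edge',[(320,24),(440,24),(320,18)],.065)
sh('teeth top L R',[(345,212),(437,212)],.055)
for uv in [(343,212),(437,212),(343,206),(437,206),(380,230),(360,150),(380,60)]:
    u=[round(uv[0]/1.5),round(uv[1]/1.5)];print(uv,tofeed(withdepth(p,T,[u],w['d'][u[1],u[0]])).round(1).tolist())
cv2.imwrite('pics/w7c.png',cv2.resize(w['im'][0:160,180:345],None,fx=3.7,fy=3.7,interpolation=cv2.INTER_CUBIC))
E
```

```text
pins [[120.4, 58.4, 61.0], [120.0, -58.3, 61.0], [-0.6, 58.7, 61.0], [-1.1, -58.3, 61.0]]
cake l r f b [[89.1, 53.2, 62.0], [88.3, -45.7, 62.0], [136.1, 3.5, 62.0], [37.7, 4.7, 62.0]]
disc [[86.9, 3.4, 67.0]]
wall top edge [[133.6, 35.7, 65.0], [133.1, -28.8, 65.0], [136.6, 35.6, 65.0]]
teeth top L R [[32.0, 26.1, 55.0], [31.5, -29.9, 55.0]]
(343, 212) [[31.4, 27.6, 47.5]]
(437, 212) [[31.7, -29.6, 56.0]]
(343, 206) [[35.0, 27.6, 45.5]]
(437, 206) [[35.5, -29.4, 57.5]]
(380, 230) [[19.6, 5.2, 44.7]]
(360, 150) [[67.6, 15.3, 67.8]]
(380, 60) [[114.2, 3.8, 69.1]]
```

View pics/w7c.png

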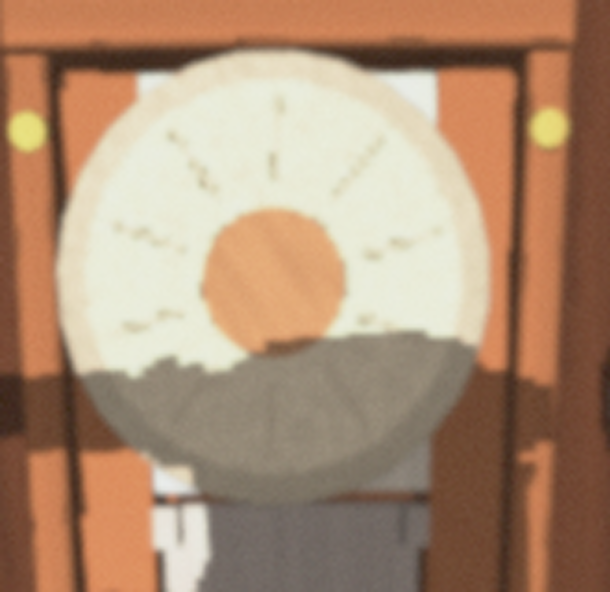

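```bash
python3 - <<'E'
from h import *
w=np.load('w7.npz');p,T=camT('wrist',w)
yy,xx=np.mgrid[0:384,0:512];F=tofeed(withdepth(p,T,np.c_[xx.ravel(),yy.ravel()],w['d'].ravel()))
def fit(m,n):
    P=F[m];A=np.c_[P[:,:2]-[86,3],np.ones(len(P))];k=np.linalg.lstsq(A,P[:,2],rcond=None)[0];print(n,len(P),'slopes deg',np.degrees(k[:2]).round(2),'z',k[2].round(2))
r=np.hypot(F[:,0]-86,F[:,1]-3.4)
fit((r<42)&(F[:,2]>55)&(F[:,2]<80),'cake')
fit((F[:,0]<22)&(F[:,0]>-40)&(abs(F[:,1])<30)&(abs(F[:,2]-43)<8),'plate')
for s in (1,-1):
    m=(F[:,0]>24)&(F[:,0]<37)&(s*F[:,1]>26)&(s*F[:,1]<35)
    print('tooth',s,np.sort(F[m][:,2]).round(0))
E
```

```text
cake 8474 slopes deg [-0.01 -0.02] z 68.62
plate 3726 slopes deg [-0.01  0.03] z 44.43
tooth 1 [12. 12. 12. 13. 13. 13. 13. 13. 13. 13. 13. 13. 13. 14. 14. 14. 14. 14.
 14. 14. 14. 14. 14. 15. 15. 15. 15. 24. 25. 32. 33. 40. 42. 43. 43. 43.
 43. 44. 44. 44. 44. 44. 44. 44. 44. 44. 44. 45. 45. 45. 45. 45. 45. 45.
 45. 45. 45. 45. 45. 45. 46. 46. 46. 46. 47. 47. 47. 48. 48. 48. 49. 50.
 50. 50. 50. 51. 51. 55. 55. 55. 55. 55. 55. 55. 55. 55. 55. 56. 56. 56.
 56. 56. 56. 56. 56. 56. 56. 56. 56. 56. 56. 56. 56. 56. 56. 56. 56. 56.
 56. 56. 56. 56. 56. 56. 56. 56. 56. 56. 56. 56. 57. 57. 57. 57. 57. 57.
 57. 57. 57. 57. 57. 57. 57. 57. 57. 57. 57. 57. 57. 57. 57. 57. 57. 57.
 57. 57. 57. 57. 57. 57. 58. 58. 58.]
tooth -1 [13. 13. 13. 13. 13. 13. 13. 13. 13. 14. 14. 14. 14. 14. 14. 15. 42. 43.
 43. 43. 43. 43. 43. 44. 44. 44. 44. 44. 44. 44. 44. 44. 44. 44. 44. 44.
 44. 44. 44. 45. 45. 45. 45. 45. 45. 45. 45. 45. 45. 45. 45. 45. 45. 45.
 45. 45. 45. 45. 45. 45. 45. 46. 46. 49. 49. 49. 49. 50. 50. 50. 51. 51.
 51. 51. 54. 55. 55. 55. 55. 55. 55. 55. 55. 55. 56. 56. 56. 56. 56. 56.
 56. 56. 56. 56. 56. 56. 56. 56. 56. 56. 56. 56. 56. 56. 56. 56. 56. 56.
 56. 56. 56. 56. 56. 56. 56. 56. 56. 56. 56. 56. 57. 57. 57. 57. 57. 57.
 57. 57. 57. 57. 57. 57. 57. 57. 57. 57. 57. 57. 57. 57. 57. 57. 57. 57.
 57. 57. 57. 57. 57. 57. 57. 57. 57. 58. 58. 58.]
```

The cake is flat (no tilt, top at about 67 after the 1.5 mm depth bias). The plate is fully up and both teeth are up at about z = 55. I'm handing in.

```bash
python3 -c "
from workcell import bot
s=bot.read_state();print(s['time'],s['joint_vel'].round(3),bot.finish_job())"
```

```text
the job is handed in; nothing more can be done
9.5167 [ 0.004  0.02   0.025  0.002 -0.     0.001] None
```

The tea cake is on the scale, against the end wall, with the spring plate up and both teeth locked behind it. I handed the job in at 9.5 s.

**How it went:** With the fingers shut, I pressed the spring plate down behind the cake by about 13.5 mm, at 8–10 N. A camera picture showed the teeth sunk. Keeping the plate pressed, I pushed the cake along the chute until it stopped hard, with the pushing force rising to about 13 N and no more motion. I then backed the fingertip off with the plate still pressed, and lifted straight up.

**Last checks:**
- **Cake position:** its front edge measured at feeder x ≈ 136, which is the wall face. It lies flat, with no measurable tilt.
- **Plate and teeth:** the plate is fully up. Both tooth tops measured at about 56 mm (nominal 55; depth readings ran about 1.5 mm high).
- **Hand and bystanders:** the hand is clear at 0.19 m with no contact force. In the last pictures the cups, the spare cake and the spoon had not visibly moved. The tin, the pitcher and the bowl were not checked again.

**Disagreements:** the cake sits about 3.5 mm off the chute's axis, resting on one side guide. The wrist camera put its centre at x ≈ 87 instead of 85, within the roughly 2 mm calibration error.

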